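Pack the dosing measures back into their tray

ROBOT

A 7-joint arm with a two-finger parallel gripper is mounted at the origin on a cart in front of the work surface, level with it; the furniture and walls round the work are solid. World frame = base frame: x ahead of the robot, y to its left, z up, the work surface at z = 0. Lengths are in m, angles in rad, forces in N, time in s.
With the tool pointing down it reaches from about 0.4 to 0.85 m from the base axis. Payload 10.4 kg.
Tool frame: the origin (TCP) lies between the finger pads; the fingertips stand 19 mm ahead of it and the grasp point (between the pads) is the TCP (manip.tips_ahead is the distance from the TCP to the fingertips, in m); z points along the fingers, y is the line along which they close (so a half turn about z gives the same grasp; the last joint's range is limited). The gripper opens to 85 mm and grips with 20 to 120 N. Pads are 22 mm wide; open, the fingers measure 114 mm over their backs; the gripper's body (76 mm by 85 mm) begins 54 mm behind the grasp point. The pads swing forward as they close: fully open they stand 13 mm farther back than shut.
Start: joints at [1.269, 0.332, -0.065, 1.46, 0.022, 1.35, -0.088], TCP at [0.172, -0.601, 0.25] pointing down, gripper open.
Joint ranges: [-2.6, 2.6], [-0.5, 2.12], [-1.47, 1.34], [0.16, 2.42], [-1.27, 4.41], [0.06, 2.06], [-2.6, 2.6]. Speed limits (rad/s): [2.22, 2.22, 2.79, 2.79, 3.14, 3.14, 3.14].

INTERFACE

Orientations are given as a unit quaternion [x, y, z, w].
In Python, from workcell import manip, viewer gives the robot as it stands.
- The arm moves only by the tool arm_command, never from a script. Its argument "series" is text: rows parted by semicolons, each of 5 numbers parted by spaces: the closure, from 0 (fully open) to 1 (shut), then the shift along the tool's x, y, z normalised to -1 to 1, where 1 is 0.4 m, then the turn about the tool's z normalised to -1 to 1, where 1 is 180 degrees. In form: jaw tx ty tz spin; .... A call has exactly 10 rows; each row shifts and turns the commanded pose from where the row before left it, along the tool's axes as they then stand; what a row does not reach is not made up. A row lasts 1/8 s, in which the tool goes at most 62.5 mm and 10.7 degrees, less where a joint would pass 70% of its speed; a pose out of reach is approached as far as the arm can. A call with a number of a shift or a turn outside -1 to 1 is refused whole. A call with a gripper value outside its range is refused whole. The fingers move at their own pace and stop on an object; "newtons" is the grip in N (left out, the last holds). Time passes only in rows, so rows that do not move let the fingers close, or fill a call up. It gives the time, the measured TCP pose, the force, the opening and the grip force at its end, in the units of the state.
- manip.get_obs(): the state, without advancing time (a new reading comes with each control period).
- viewer.camera(name): name is "side" or "top"; returns a dict with "pixels" (400x640x3 uint8, red, green, blue), "intrinsics" (3x3 intrinsics, pixels), "extrinsics" (4x4, takes a point from world to camera coordinates). Camera axes: x right, y up, looking along -z (the intrinsics and any distortion apply to the point x, -y, -z); pixel columns grow to the right and rows downward; lengths in m; the calibration is good to about 2 mm. A picture is of the moment at which its call begins. There is no depth.
- manip.hand_in(): hands the job in; it is judged then, once.
The state is a dict: "clock": time; "joint_pos": joint angles; "joint_velocities": joint speeds; "tau": joint torques, N m; "position": TCP position; "ee_rot": TCP orientation; "ft_force": force on the tool from outside, world axes, zero at the start; "torque": the same for the moment, N m; "grip_width": opening from 0.0 (shut) to 1.0 (fully open); "grasp_force": force on a finger pad.
Only numpy, scipy, OpenCV 4.12 (cv2) and the standard library are available. Lean on these libraries where they do the work, as an engineer would, in place of code of your own. Each camera call takes 0.05 s, during which the arm holds its last target. There are 200 camera calls.

TASK

Pack the dosing set away in its tray: nest the green-banded middle measure in the blue-banded large one, which stands in its well and stays there, and the orange-banded small measure in the middle one, each fully home with its spout bedded in the spout of the next larger. Lay the syringe flat in its cut-out, its thumb plate at the wide end. Do not knock over the measures, and leave the timer, the test-strip tube and the sample bottle where they are.

Things in the scene. Friction and masses are not known exactly. Their poses are not given: they have to be found in the camera images.
- measure_large: large measure: open white plastic beaker 105 mm tall, blue grip band round its top 26 mm (74 mm across), spout at the rim; body below the band 64 mm across, 58 at the foot; mouth 58 mm. Origin: centre of underside, z up, spout to -x. It stands in the tray's round well.
- measure_medium: middle measure: open white plastic beaker 100 mm tall, green grip band round its top 26 mm (64 mm across), spout at the rim; body below the band 54 mm across, 48 at the foot; mouth 49 mm. Origin: centre of underside, z up, spout to -x. Nested, its band rests on the large one's rim, its underside 31 mm above the large one's, its spout bedded in that spout: it drops home only within about 10 deg.
- measure_small: small measure: open white plastic beaker 88 mm tall, orange grip band round its top 26 mm (55 mm across), spout at the rim; body below the band 45 mm across, 39 at the foot; mouth 40 mm. Origin: centre of underside, z up, spout to -x. Nests in the middle one the same way, its underside 38 mm above the middle one's.
- measure_large_spout (a point): tip of that measure's spout, at its rim: 48 mm from its axis, 105 mm above its underside
- measure_medium_spout (a point): tip of that measure's spout, at its rim: 43 mm from its axis, 100 mm above its underside
- measure_small_spout (a point): tip of that measure's spout, at its rim: 38.5 mm from its axis, 88 mm above its underside
- kit_tray: shallow grey tray, 162 x 258 x 27 mm, fixed, with a black foam insert (top 24 mm above the bench), yellow at the bottom of its cut-outs. Origin: centre of its underside; x across its short side, y along its long side
- tray_well (a point): centre of the floor of the round well (63 mm across, 18 mm deep), 63 mm from the tray's centre along +y and 6 mm above the bench; axes as the tray's
- tray_slot (a point): middle of the floor of the syringe's cut-out, 62 mm from the tray's centre along -y, 12 mm above the bench; axes as the tray's. The cut-out runs along x: 120 mm long, 26 mm wide, 12 mm deep; its last 22 mm at the +x end, for the thumb plate, are 42 mm wide; finger room in its middle, 52 mm long, 90 mm across, is 18 mm deep
- syringe: 10 ml white and clear dosing syringe lying on the bench, 108 mm long, 18 x 18 mm in section for handling. Origin: at its nozzle end, on its axis; its z runs along it to the plunger's thumb plate
- syringe_mid (a point): middle of the syringe, on its axis, 9 mm above what it lies on; axes as the syringe's
- syringe_plunger (a point): the thumb-plate end of the syringe, on its axis
- timer: bystander: white wind-up timer with a black dial, 64 mm across, 39 mm tall. Origin: centre of its underside
- strip_tube: bystander: white tube with a blue cap, 30 mm across, 78 mm tall. Origin: centre of its underside
- bottle: bystander: white square sample bottle with a dark blue label and white cap, 69 x 81 x 143 mm. Origin: centre of its underside
There are look-alikes about, which are no part of the job. Leave any red look-alike of the measure_small alone.

How it is judged:
By the outcome, as a careful person would: the job done as asked, in the order asked, and still so for the second after the job is handed in, with the robot touching nothing.
It also fails if it takes over 64 s, if anything falls off the work surface, if the arm or the gripper's body presses on something with over 40 N, if the wrist force passes 120 N, or if a joint passes its speed limit or range.

## Working session

There is one attempt and no reset: what is moved stays moved. The work goes in short steps, Python scripts to look and compute and a tool call to move; the robot and the scene stay as the last step left them, time stands still between calls to the robot, and variables do not carry over. Pictures are saved under pics/ and viewed, at most 10 in all, crops included, and the job is handed in when it is done.

Besides the shell and the picture viewer there is one more tool, called after "Emit:" as a command line: name --argument value ..., lists and objects as JSON in quotes. arm_command: Moves the arm, as the interface text tells. Scaled input: -1 to 1 covers 0.4 m each way for a shift and 180 degrees each way for a turn. Its arguments: {"type":"object","properties":{"series":{"type":"string"},"newtons":{"type":"number"}},"required":["series"]}

```bash
mkdir -p pics; ls; python3 - <<'E'
from workcell import manip, viewer
import cv2,numpy as np
for n in("top","side"):
    c=viewer.camera(n); cv2.imwrite(f"pics/{n}0.png",c["pixels"][:,:,::-1])
    np.savez(f"{n}0.npz",**c); print(n,c["intrinsics"],c["extrinsics"],[k for k in c])
o=manip.get_obs(); print(o, manip.tips_ahead)
E
```

```text
pics
top [[405.22121228   0.         316.75284316]
 [  0.         405.22121228 201.7610063 ]
 [  0.           0.           1.        ]] [[ 0.02857107 -0.99945345  0.01662791 -0.08056705]
 [ 0.98194104  0.03117493  0.18660096 -0.52250826]
 [-0.18701735  0.01099623  0.98229506 -1.59017271]
 [ 0.          0.          0.          1.        ]] ['pixels', 'intrinsics', 'extrinsics']
side [[421.65091895   0.         320.13916611]
 [  0.         421.65091895 195.25884933]
 [  0.           0.           1.        ]] [[-0.97585327 -0.21735881  0.02157626  0.51810648]
 [ 0.14213145 -0.55687957  0.8183421  -0.1750107 ]
 [-0.16585849  0.80164849  0.57432627 -1.33234012]
 [ 0.          0.          0.          1.        ]] ['pixels', 'intrinsics', 'extrinsics']
{'clock': 0.1, 'joint_pos': array([ 1.26937748,  0.33279295, -0.06470095,  1.46085878,  0.02162221,
        1.34988524, -0.08854168]), 'joint_velocities': array([ 0.00143581, -0.00177611, -0.00041198, -0.00273143,  0.00104696,
       -0.00020953,  0.00124477]), 'tau': array([ 2.56728112e-03, -6.26746273e+01,  4.98552003e-02, -3.92428887e+01,
        1.63747830e-02,  6.89830500e-03, -2.46110818e-05]), 'position': array([ 0.17192036, -0.60057005,  0.24960461]), 'ee_rot': array([ 9.90299199e-01,  1.38950015e-01, -1.24976896e-04, -6.11436311e-04]), 'ft_force': array([-0.51728722,  0.36318122,  0.2843327 ]), 'torque': array([-0.07060536,  0.01716368, -0.01780356]), 'grasp_force': 0.0, 'grip_width': 0.99796311525733} 0.019
```

View pics/top0.png

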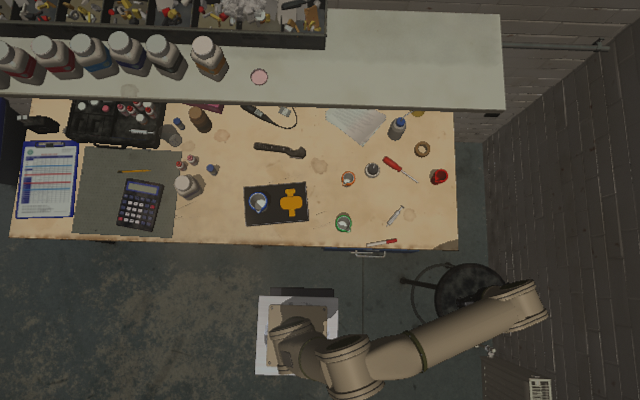

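View pics/side0.png

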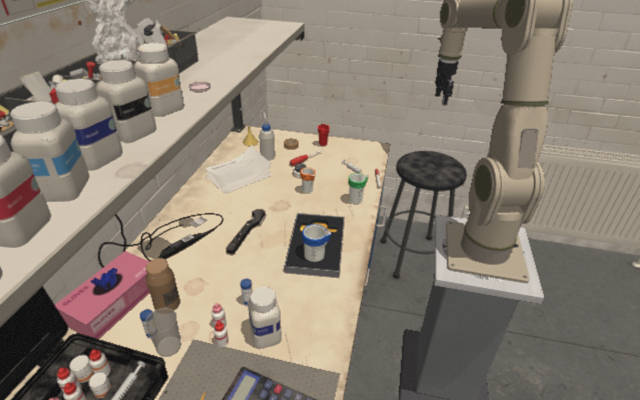

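The top view shows the tray at about (277,203), large measure (258,202), green (343,222), orange (348,178), syringe (394,215), the timer (372,170) and the red look-alike (439,176). The side view shows the same layout: green (357,188), orange (308,180), large (315,242), tray (315,245). I'll zoom in on both.

```bash
cat > h.py <<'E'
import numpy as np,cv2
from scipy.spatial.transform import Rotation as R
def proj(c,P):
    P=np.atleast_2d(P).astype(float); E=c["extrinsics"]; q=P@E[:3,:3].T+E[:3,3]; q=q*[1,-1,-1]
    u=q@c["intrinsics"].T; return u[:,:2]/u[:,2:]
def cast(c,uv,z):
    uv=np.atleast_2d(uv).astype(float); E=c["extrinsics"]; d=np.c_[uv,np.ones(len(uv))]@np.linalg.inv(c["intrinsics"]).T*[1,-1,-1]
    d=d@E[:3,:3]; o=-E[:3,:3].T@E[:3,3]; return o+d*((z-o[2])/d[:,2])[:,None]
E
python3 - <<'E'
from h import *
t=dict(np.load("top0.npz"));s=dict(np.load("side0.npz"))
a=t["pixels"][150:250,235:435,::-1]; a=cv2.resize(a,None,fx=4,fy=4,interpolation=cv2.INTER_CUBIC)
cv2.imwrite("pics/tz.png",a)
b=s["pixels"][140:290,260:410,::-1]; cv2.imwrite("pics/sz.png",cv2.resize(b,None,fx=4,fy=4,interpolation=cv2.INTER_CUBIC))
E
```

```text
(no output)
```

View pics/tz.png

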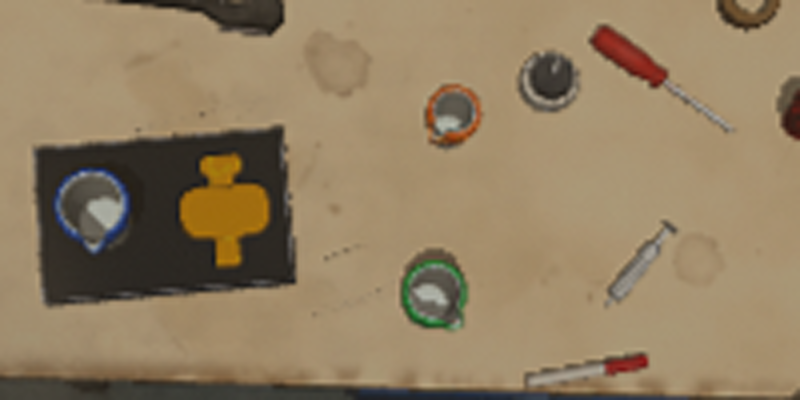

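View pics/sz.png

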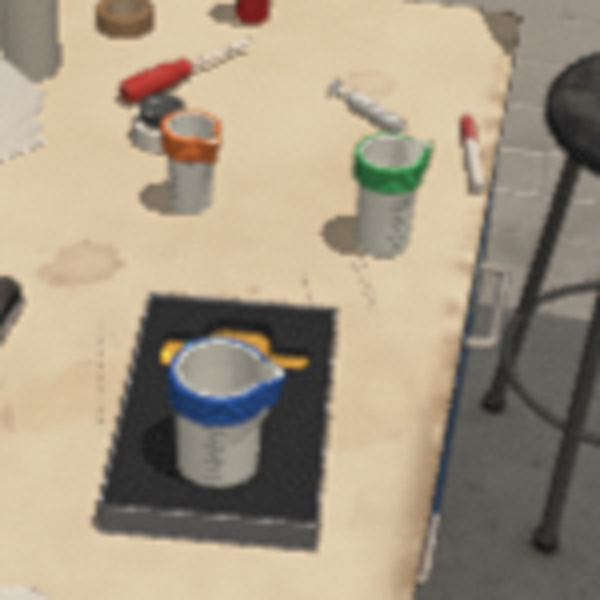

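The zoomed views show the spouts clearly. In the top crop, blue points down at (95,250), orange lower-left at (433,135) and green lower-right at (458,325). The syringe's thumb plate is at (670,228) and its nozzle at (607,303). Next I'll measure them.

```bash
cat >> h.py <<'E'
from scipy.optimize import least_squares
HUE={"blue":((100,130,60),(125,255,255)),"green":((50,110,40),(85,255,255)),"orange":((5,150,110),(14,255,255))}
DIM={"blue":(.037,.048,.105),"green":(.032,.043,.100),"orange":(.0275,.0385,.088)}
def contour(c,col,roi,k=6):
    x0,y0,x1,y1=roi; a=cv2.resize(c["pixels"][y0:y1,x0:x1],None,fx=k,fy=k,interpolation=cv2.INTER_LINEAR)
    m=cv2.inRange(cv2.cvtColor(a,cv2.COLOR_RGB2HSV),*map(np.array,HUE[col]))
    m=cv2.morphologyEx(m,cv2.MORPH_OPEN,np.ones((3,3)))
    C,_=cv2.findContours(m,cv2.RETR_EXTERNAL,cv2.CHAIN_APPROX_NONE); C=max(C,key=lambda q:cv2.contourArea(cv2.convexHull(q)))
    h=cv2.convexHull(C)[:,0]; m2=np.zeros_like(m); cv2.fillPoly(m2,[h],255)
    C2=cv2.findContours(m2,cv2.RETR_EXTERNAL,cv2.CHAIN_APPROX_NONE)[0][0][:,0]
    return (C2+.5)/k-.5+[x0,y0]
def cup(c,col,roi,zb=0.):
    """far-side rim circle of known radius, and spout = farthest contour point"""
    r,sp,h=DIM[col]; P=cast(c,contour(c,col,roi),zb+h)[:,:2]
    E=c["extrinsics"]; o=(-E[:3,:3].T@E[:3,3])[:2]; ctr=P.mean(0)
    for _ in range(4):
        f=(ctr-o)/np.linalg.norm(ctr-o); d=P-ctr; n=np.linalg.norm(d,axis=1)
        Q=P[(d@f>0.1*n)&(n<r+.006)]
        s=least_squares(lambda p:np.linalg.norm(Q-p[:2],axis=1)-p[2],[*ctr,r],loss="soft_l1",f_scale=.001)
        s2=least_squares(lambda p:np.linalg.norm(Q-p,axis=1)-r,ctr,loss="soft_l1",f_scale=.001); ctr=s2.x
    d=P-ctr; n=np.linalg.norm(d,axis=1); i=n>n.max()-.0025; tip=d[i].mean(0)
    return ctr,np.degrees(np.arctan2(*tip[::-1])),n.max(),s.x
E
python3 - <<'E'
from h import *
t=dict(np.load("top0.npz"));s=dict(np.load("side0.npz"))
np.set_printoptions(precision=4,suppress=True)
T={"blue":(244,188,274,216),"green":(330,208,358,236),"orange":(337,168,359,190)}
S={"blue":(298,218,336,250),"green":(344,170,372,192),"orange":(297,165,320,183)}
for c in T:
    zb=.006 if c=="blue" else 0
    for n,cam,roi in(("t",t,T[c]),("s",s,S[c])): print(c,n,*cup(cam,c,roi,zb))
# tray outline, top view
hsv=cv2.cvtColor(t["pixels"],cv2.COLOR_RGB2HSV); m=(hsv[...,2]<75).astype(np.uint8)*255
m[:,:240]=0;m[:,312:]=0;m[:180]=0;m[228:]=0
C=max(cv2.findContours(m,0,1)[0],key=cv2.contourArea)
b=cv2.boxPoints(cv2.minAreaRect(C)); print("tray box z27",b.tolist()); print(cast(t,b,.027)[:,:2])
# yellow
k=6;x0,y0,x1,y1=275,183,308,222
a=cv2.resize(t["pixels"][y0:y1,x0:x1],None,fx=k,fy=k); y=cv2.inRange(cv2.cvtColor(a,cv2.COLOR_RGB2HSV),(12,150,90),(30,255,255))
p=np.argwhere(y)[:,::-1]; p=(p+.5)/k-.5+[x0,y0]; g=cast(t,p,.012)[:,:2]
print("yellow centroid",g.mean(0),g.min(0),g.max(0))
for z in(.012,.024):
    g=cast(t,p,z)[:,:2]; print(z,"far",g[g[:,0]>g[:,0].max()-.003].mean(0),"near",g[g[:,0]<g[:,0].min()+.003].mean(0))
# syringe: pixels unlike bench, both views
def syr(c,roi,zs):
    x0,y0,x1,y1=roi; a=cv2.resize(c["pixels"][y0:y1,x0:x1],None,fx=k,fy=k); h=cv2.cvtColor(a,cv2.COLOR_RGB2HSV)
    m=cv2.inRange(h,(0,0,100),(180,60,255)); C=max(cv2.findContours(m,0,1)[0],key=cv2.contourArea)
    m2=np.zeros_like(m); cv2.fillPoly(m2,[C],255)
    p=np.argwhere(m2)[:,::-1]; p=(p+.5)/k-.5+[x0,y0]; g=cast(c,p,zs)[:,:2]
    (vx,vy,_,_)=cv2.fitLine(g.astype(np.float32),cv2.DIST_L2,0,.01,.01).ravel(); v=np.array([vx,vy]); v*=np.sign(v[0])
    q=(g-g.mean(0))@v; w=(g-g.mean(0))@[-v[1],v[0]]
    print("syr",g.mean(0),np.degrees(np.arctan2(v[1],v[0])),"ends",g.mean(0)+v*q.min(),g.mean(0)+v*q.max(),np.ptp(q),np.ptp(w))
syr(t,(382,202,408,230),.009); syr(s,(338,155,364,176),.009)
E
```

```text
blue t [0.4664 0.112 ] 52.37184965917742 0.039689412268730594 [-42.646  -58.8209  73.0541]
blue s [0.5037 0.2094] -90.2035021788248 0.05369496875868278 [0.5022 0.2132 0.0406]
green t [ 0.3982 -0.1457] 0.5205211495115059 0.056788143007029064 [ 0.4191 -0.1583  0.0174]
green s [ 0.4314 -0.1277] -120.67968889218636 0.049218756283744336 [ 0.4323 -0.1311  0.0289]
orange t [ 0.5997 -0.1917] -9.105722435766014 0.045327960922032826 [ 0.6178 -0.1991  0.0154]
orange s [ 0.6155 -0.1376] -52.2796613515226 0.043601522668485874 [ 0.6154 -0.1441  0.0221]
tray box z27 [[242.7731170654297, 187.01943969726562], [305.3136291503906, 181.6588134765625], [308.636962890625, 220.43112182617188], [246.09646606445312, 225.791748046875]]
[[ 0.5812  0.2414]
 [ 0.6123 -0.0153]
 [ 0.4507 -0.0342]
 [ 0.421   0.218 ]]
yellow centroid [0.5288 0.0425] [ 0.4677 -0.0042] [0.5875 0.0889]
0.012 far [0.5855 0.0373] near [0.4694 0.0389]
0.024 far [0.5828 0.0368] near [0.4676 0.0383]
syr [ 0.4806 -0.3862] -38.192245 ends [ 0.4421 -0.3558] [ 0.5233 -0.4198] 0.10338792411134078 0.017497866075684886
syr [ 0.491  -0.3969] -81.21393 ends [ 0.4782 -0.3142] [ 0.5052 -0.489 ] 0.17690141246560143 0.10995140713453974
```

```bash
cat > fix.py <<'E'
s=open("h.py").read()
s=s.replace('C=max(C,key=lambda q:cv2.contourArea(cv2.convexHull(q)))','C=np.vstack([q for q in C if len(q)>12])')
s=s.replace('"blue":((100,130,60),(125,255,255)),"green":((50,110,40),(85,255,255)),"orange":((5,150,110),(14,255,255))','"blue":((100,110,50),(125,255,255)),"green":((50,70,40),(88,255,255)),"orange":((4,140,90),(14,255,255))')
s=s.replace('ctr=P.mean(0)','ctr=(P.max(0)+P.min(0))/2')
open("h.py","w").write(s)
E
python3 fix.py
python3 - <<'E'
from h import *
t=dict(np.load("top0.npz"));s=dict(np.load("side0.npz"))
np.set_printoptions(precision=4,suppress=True)
T={"blue":(244,188,274,216),"green":(330,208,358,236),"orange":(337,168,359,190)}
S={"blue":(298,218,336,250),"green":(344,170,374,192),"orange":(297,165,320,183)}
tiles=[]
for c in T:
    zb=.006 if c=="blue" else 0
    for n,cam,roi in(("t",t,T[c]),("s",s,S[c])):
        r=cup(cam,c,roi,zb); print(c,n,*r)
        x0,y0,x1,y1=roi; a=cv2.resize(cam["pixels"][y0:y1,x0:x1,::-1],None,fx=7,fy=7)
        f=lambda q:(((q-[x0,y0]+.5)*7-.5).astype(int))
        cv2.polylines(a,[f(contour(cam,c,roi))],True,(255,0,255),1)
        th=np.linspace(0,6.28,60); R_,sp,h=DIM[c]; P=np.c_[r[0][0]+R_*np.cos(th),r[0][1]+R_*np.sin(th),0*th+zb+h]
        cv2.polylines(a,[f(proj(cam,P))],True,(0,255,255),1)
        tip=[r[0][0]+sp*np.cos(np.radians(r[1])),r[0][1]+sp*np.sin(np.radians(r[1])),zb+h]; cv2.circle(a,tuple(map(int,f(proj(cam,tip))[0])),3,(0,0,255),-1)
        tiles.append(cv2.copyMakeBorder(a,0,266-a.shape[0],0,266-a.shape[1],0))
cv2.imwrite("pics/cups.png",np.vstack([np.hstack(tiles[0::2]),np.hstack(tiles[1::2])]))
E
```

```text
blue t [0.51   0.1663] -145.53828392628336 0.04051997298466741 [0.5105 0.1667 0.0365]
blue s [0.5057 0.2086] -136.36119729064433 0.055784538173941384 [0.5041 0.2112 0.0396]
green t [ 0.4351 -0.1683] -153.19687818559692 0.03763376025617556 [ 0.4365 -0.1691  0.0308]
green s [ 0.4328 -0.1409] -126.73413756807231 0.047772380619345946 [ 0.4323 -0.1381  0.0345]
orange t [ 0.6202 -0.1864] 169.22805296954732 0.03384359654228972 [ 0.6218 -0.187   0.0262]
orange s [ 0.6182 -0.142 ] -55.49959789553865 0.05556690529521933 [ 0.6193 -0.1513  0.0206]
```

View pics/cups.png

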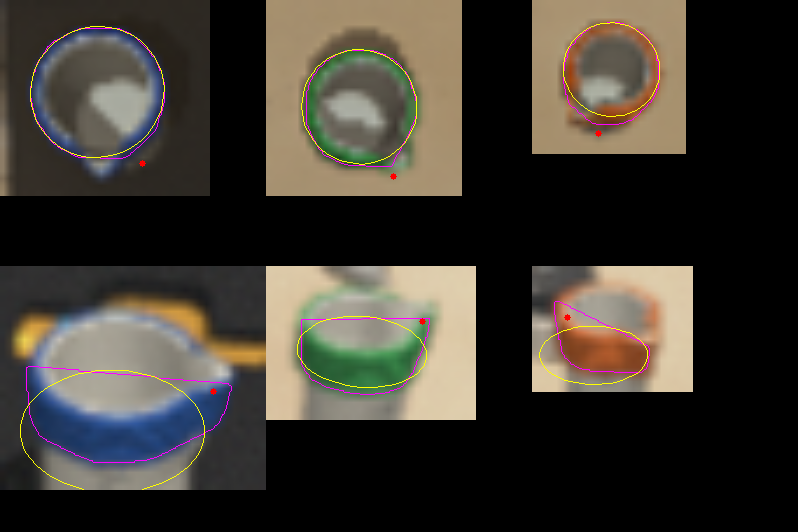

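The fitted top-view circles sit well on the rims, and the tray geometry agrees: yaw is about 6.8° and the well is near (0.509, 0.166). The masks lose the spouts, so I'll overlay angle ticks at spout radius on a larger zoom and read the angles from that.

```bash
python3 - <<'E'
from h import *
t=dict(np.load("top0.npz"));s=dict(np.load("side0.npz"))
C={"blue":(.5095,.166,.006),"green":(.435,-.1685,0),"orange":(.620,-.1865,0)}
rows=[]
for cam in(t,s):
    r=[]
    for c,(x,y,z) in C.items():
        R_,sp,h=DIM[c]; p=proj(cam,[x,y,z+h])[0]; x0,y0=(p-11 if cam is t else p-[15,13]).astype(int); w=23 if cam is t else 29
        if cam is s: x0+=0
        k=266/w; a=cv2.resize(cam["pixels"][y0:y0+w,x0:x0+w,::-1],(266,266),interpolation=cv2.INTER_CUBIC)
        f=lambda q:tuple(np.int32((q-[x0,y0]+.5)*k-.5))
        th=np.linspace(0,6.28,60); cv2.polylines(a,[np.array([f(q) for q in proj(cam,np.c_[x+R_*np.cos(th),y+R_*np.sin(th),0*th+z+h])])],True,(0,255,255),1)
        for d in range(90,271,15):
            e=np.radians(d); q=f(proj(cam,[x+sp*np.cos(e),y+sp*np.sin(e),z+h])[0]); cv2.circle(a,tuple(map(int,q)),2,(0,0,255) if d==180 else (255,0,255) if d%30==0 else (255,255,0),-1)
        r.append(a)
    rows.append(np.hstack(r))
cv2.imwrite("pics/sp.png",np.vstack(rows))
E
```

```text
(no output)
```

View pics/sp.png

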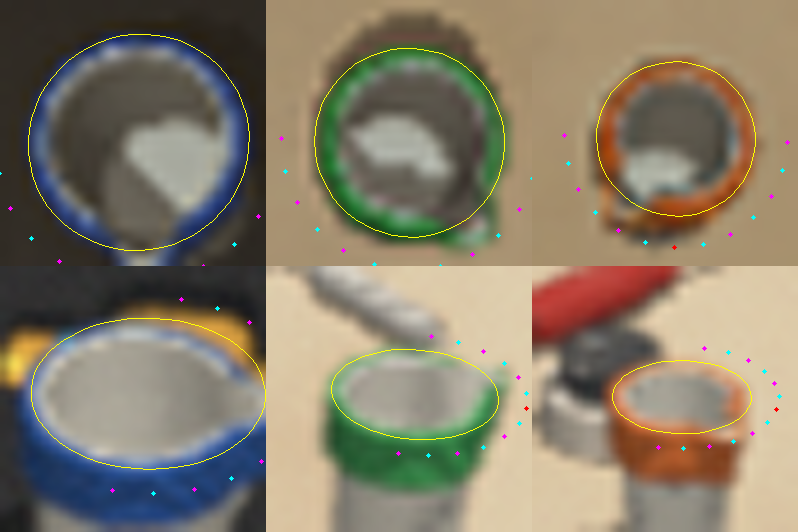

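The ticks give these spout headings, and both views agree: green about 215°, orange about 140°, blue about 181°. First move is to above green.

Emit:
arm_command --series "0 0.093 -0.086 0 0; 0 0.093 -0.086 0 0; 0 0.093 -0.086 0 0; 0 0.093 -0.086 0 0; 0 0.093 -0.086 0 0; 0 0.093 -0.086 0 0; 0 0.093 -0.086 0 0; 0 0.093 -0.086 0 0; 0 0.093 -0.086 0 0; 0 0.093 -0.086 0 0" --newtons 30

```text
clock: 1.35
position: [0.4354, -0.1663, 0.2502]
ee_rot: [0.99, 0.139, -0.0, 0.0]
ft_force: [0.9, -0.8, -0.9]
grip_width: 0.997
grasp_force: 0.0
```

```bash
cat >> h.py <<'E'
def plan(o,goal,axis=None):
    """shift (tool axes, units of 0.4 m) and spin (units of 180 deg) to goal; axis = wanted closing-line angle, deg"""
    M=R.from_quat(o["ee_rot"]).as_matrix(); p=o["position"]; ya=np.degrees(np.arctan2(M[1,1],M[0,1]))
    print("t",round(o["clock"],2),"p",p.round(4),"closing",round(ya,1),"tilt",M[2].round(3),"j",o["joint_pos"].round(2),"F",o["ft_force"].round(1),"w",round(o["grip_width"],3),"g",round(o["grasp_force"],1))
    print("now-axes shift",(M.T@(np.array(goal)-p)/.4).round(4))
    if axis is not None:
        d=(axis-ya+90)%180-90; print("spin",round(-d/180,4)); M2=R.from_euler("z",d,degrees=True).as_matrix()@M
        print("after-spin shift",(M2.T@(np.array(goal)-p)/.4).round(4))
E
python3 - <<'E'
from h import *
from workcell import manip
t=dict(np.load("top0.npz"));s=dict(np.load("side0.npz"))
print(cast(t,[257.86,212.57],.111),cast(s,[331,233.2],.111))
plan(manip.get_obs(),[.435,-.1685,.25],125)
E
```

```text
[[0.46333418 0.16220079 0.111     ]] [[0.46485796 0.16372397 0.111     ]]
t 1.35 p [ 0.4354 -0.1663  0.2502] closing -74.0 tilt [-0.  0. -1.] j [ 0.77  0.01 -0.5   1.84  0.    1.3  -1.02] F [ 0.9 -0.8 -0.9] w 0.997 g 0.0
now-axes shift [-0.0025  0.005   0.0005]
spin -0.1058
after-spin shift [-0.004   0.0039  0.0005]
```

Emit:
arm_command --series "0 0 0 0 -0.053; 0 -0.002 0.002 0 -0.053; 0 -0.002 0.002 0.08 0; 0 0 0 0.1 0; 0 0 0 0.1 0; 0 0 0 0.07 0; 0 0 0 0.038 0; 0 0 0 0 0; 1 0 0 0 0; 1 0 0 0 0"

```text
clock: 2.6
position: [0.4354, -0.1701, 0.0966]
ee_rot: [0.954, 0.301, 0.001, 0.001]
ft_force: [-1.1, 1.3, 4.2]
grip_width: 0.73
grasp_force: 31.8
```

Emit:
arm_command --series "1 0 0 0 0; 1 0 0 0 0; 1 0 0 0 0; 1 0 0 0 0; 1 0 0 -0.02 0; 1 0 0 -0.04 0; 1 0 0 -0.07 0; 1 0 0 -0.1 0; 1 0 0 -0.1 0; 1 0 0 -0.05 0"

```text
clock: 3.85
position: [0.4351, -0.17, 0.2507]
ee_rot: [0.954, 0.301, 0.001, 0.001]
ft_force: [0.5, -0.1, -1.5]
grip_width: 0.727
grasp_force: 33.2
```

```bash
python3 - <<'E'
from h import *
from workcell import manip,viewer
o=manip.get_obs(); plan(o,[.5095,.166,.245],95)
s=viewer.camera("side"); t=viewer.camera("top"); np.savez("s1.npz",**s); np.savez("t1.npz",**t)
p=proj(s,o["position"])[0].astype(int); q=proj(t,o["position"])[0].astype(int); print(p,q)
a=[cv2.resize(c["pixels"][y-25:y+35,x-30:x+30,::-1],(400,400),interpolation=cv2.INTER_CUBIC) for c,(x,y) in((s,p),(t,q))]
cv2.imwrite("pics/g1.png",np.hstack(a))
E
```

```text
t 3.85 p [ 0.4351 -0.17    0.2507] closing -54.9 tilt [ 0.002  0.004 -1.   ] j [ 0.78  0.01 -0.51  1.84  0.    1.29 -0.68] F [ 0.5 -0.1 -1.5] w 0.727 g 33.2
now-axes shift [ 0.6347 -0.5809  0.0134]
spin 0.167
after-spin shift [ 0.2584 -0.8207  0.0118]
[361 138] [346 217]
```

View pics/g1.png

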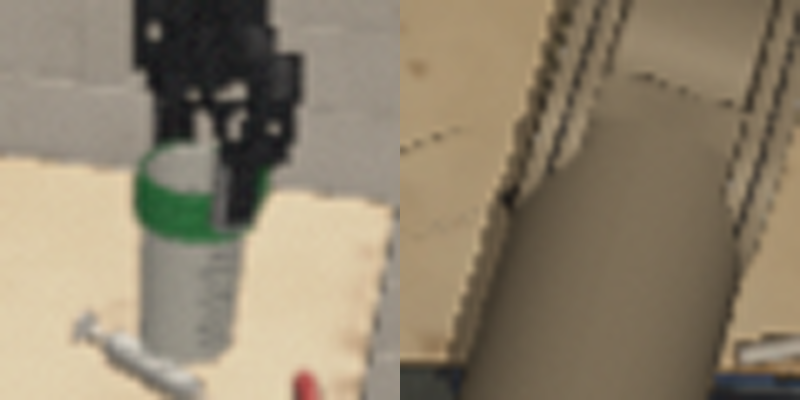

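Green is held level at (361,138) in the side view, with the fingertips above the lower edge of the band. Next I'll turn it and carry it over the large measure.

Emit:
arm_command --series "1 0 0 0 0.057; 1 0 0 0 0.057; 1 0 0 0 0.056; 1 0.037 -0.117 0 0; 1 0.037 -0.117 0 0; 1 0.037 -0.117 0 0; 1 0.037 -0.117 0 0; 1 0.037 -0.117 0 0; 1 0.037 -0.117 0 0; 1 0.036 -0.117 0 0"

```text
clock: 5.2
position: [0.5117, 0.1659, 0.2466]
ee_rot: [0.999, 0.039, -0.0, 0.0]
ft_force: [1.2, -1.0, -0.7]
grip_width: 0.729
grasp_force: 33.3
```

Emit:
arm_command --series "1 0 0 0 0; 1 0 0 0.05 0; 1 0 0 0.05 0; 1 0 0 0 0; 1 0 0 0 0; 1 0 0 0 0; 1 0 0 0 0; 1 0 0 0 0; 1 0 0 0 0; 1 0 0 0 0"

```text
clock: 6.45
position: [0.5118, 0.1647, 0.2071]
ee_rot: [0.999, 0.039, -0.0, 0.0]
ft_force: [-0.0, 0.5, -0.9]
grip_width: 0.726
grasp_force: 33.4
```

```bash
python3 - <<'E'
from h import *
from workcell import manip,viewer
o=manip.get_obs(); plan(o,[.5095,.166,.133],94.5)
s=viewer.camera("side"); np.savez("s2.npz",**s)
p=proj(s,o["position"])[0].astype(int); print(p)
cv2.imwrite("pics/g2.png",cv2.resize(s["pixels"][p[1]-15:p[1]+60,p[0]-35:p[0]+40,::-1],(600,600),interpolation=cv2.INTER_CUBIC))
E
```

```text
t 6.45 p [0.5118 0.1647 0.2071] closing -85.5 tilt [-0.  0. -1.] j [ 0.32  0.26 -0.82  1.72  0.2   1.25 -2.04] F [-0.   0.5 -0.9] w 0.726 g 33.4
now-axes shift [-0.0055 -0.0038  0.1852]
spin -0.0002
after-spin shift [-0.0055 -0.0038  0.1852]
[315 204]
```

View pics/g2.png

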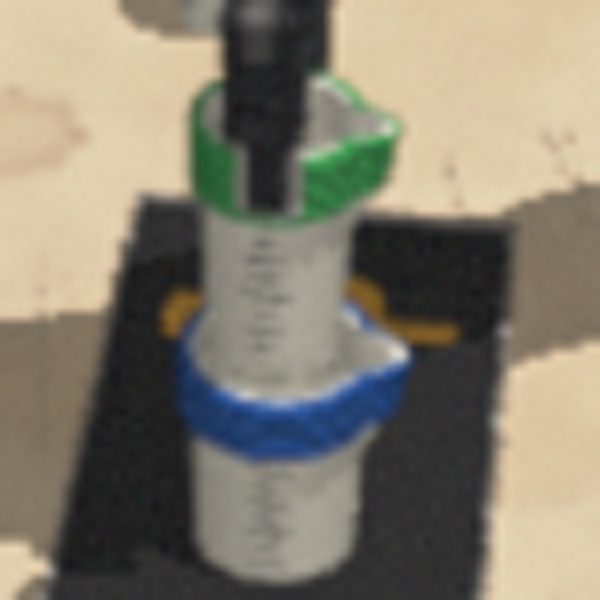

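Green's foot is centred over the blue mouth, about x=275 in the crop for both. The spouts are aligned, with green's tip at (400,125) and blue's at (408,350). Lowering in stages.

Emit:
arm_command --series "1 -0.0025 -0.001 0.02 0; 1 0 0 0.02 0; 1 0 0 0.02 0; 1 0 0 0.02 0; 1 0 0 0.02 0; 1 0 0 0.02 0; 1 0 0 0.01 0; 1 0 0 0 0; 1 0 0 0 0; 1 0 0 0 0"

```text
clock: 7.75
position: [0.511, 0.165, 0.1553]
ee_rot: [0.999, 0.039, 0.0, 0.0]
ft_force: [-0.2, 0.0, -1.1]
grip_width: 0.727
grasp_force: 33.4
```

Emit:
arm_command --series "1 0 0 0.01 0; 1 0 0 0.01 0; 1 0 0 0.01 0; 1 0 0 0.01 0; 1 0 0 0.006 0; 1 0 0 0.006 0; 1 0 0 0 0; 1 0 0 0 0; 1 0 0 0 0; 1 0 0 0 0"

```text
clock: 9.0
position: [0.5109, 0.165, 0.1344]
ee_rot: [0.999, 0.039, 0.0, 0.0]
ft_force: [-0.4, 0.3, -0.6]
grip_width: 0.729
grasp_force: 33.4
```

Emit:
arm_command --series "1 0 0 0.003 0; 1 0 0 0 0; 1 0 0 0.002 0; 1 0 0 0 0; 1 0 0 0 0; 1 0 0 0 0; 1 0 0 0 0; 1 0 0 0 0; 1 0 0 0 0; 1 0 0 0 0"

```text
clock: 10.25
position: [0.5117, 0.1653, 0.1337]
ee_rot: [0.999, 0.039, 0.001, 0.0]
ft_force: [-2.7, -0.4, 11.3]
grip_width: 0.73
grasp_force: 34.4
```

It made contact at 0.1337 m, against 0.1336 m expected for home. Release and rise.

Emit:
arm_command --series "0 0 0 0 0; 0 0 0 0 0; 0 0 0 0 0; 0 0 0 0 0; 0 0 0 -0.03 0; 0 0 0 -0.06 0; 0 0 0 -0.1 0; 0 0 0 -0.1 0; 0 0 0 0 0; 0 0 0 0 0"

```text
clock: 11.5
position: [0.5107, 0.1649, 0.2482]
ee_rot: [0.999, 0.039, 0.0, 0.0]
ft_force: [-0.3, -0.3, -0.1]
grip_width: 1.001
grasp_force: 0.0
```

```bash
python3 - <<'E'
from h import *
from workcell import manip,viewer
o=manip.get_obs(); plan(o,[.620,-.1865,.245],50)
s=viewer.camera("side"); t=viewer.camera("top"); np.savez("s3.npz",**s); np.savez("t3.npz",**t)
p=proj(s,[.51,.166,.12])[0].astype(int); q=proj(s,[.62,-.1865,.08])[0].astype(int); print(p,q)
cv2.imwrite("pics/g3.png",np.hstack([cv2.resize(s["pixels"][y-w:y+w,x-w:x+w,::-1],(400,400),interpolation=cv2.INTER_CUBIC) for (x,y),w in((p,28),(q,18))]))
E
```

```text
t 11.5 p [0.5107 0.1649 0.2482] closing -85.5 tilt [ 0.  0. -1.] j [ 0.33  0.23 -0.83  1.66  0.17  1.33 -2.02] F [-0.3 -0.3 -0.1] w 1.001 g 0.0
now-axes shift [0.2043 0.897  0.0084]
spin 0.247
after-spin shift [0.774  0.4972 0.0083]
[315 228] [307 172]
```

View pics/g3.png

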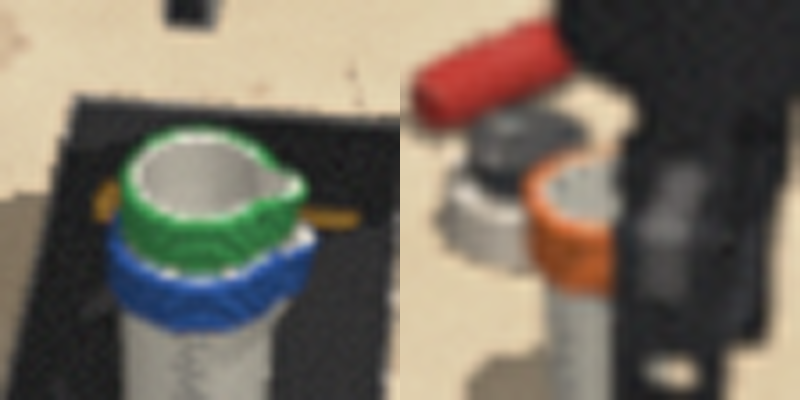

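Green is fully nested, with its spout at (300,185) in the crop lying in blue's spout at (312,240). Now to orange.

Emit:
arm_command --series "0 0.0255 0.112 0 0; 0 0.0255 0.112 0 0; 0 0.0255 0.112 0 0; 0 0.0255 0.112 0 0; 0 0.0255 0.112 0 0; 0 0.0255 0.112 0 0; 0 0.0255 0.112 0 0; 0 0.0255 0.112 0 0; 0 0 0 0 0.05; 0 0 0 0 0.05"

```text
clock: 12.85
position: [0.6196, -0.1865, 0.2467]
ee_rot: [0.993, -0.121, -0.001, -0.0]
ft_force: [-0.5, -0.2, 0.3]
grip_width: 0.998
grasp_force: 0.0
```

Emit:
arm_command --series "0 0 0 0 0.05; 0 0 0 0 0.05; 0 0 0 0.1 0.047; 0 0 0 0.05 0; 0 0 0 0 0; 0 0 0 0 0; 0 0 0 0 0; 0 0 0 0 0; 0 0 0 0 0; 0 0 0 0 0"

```text
clock: 14.1
position: [0.62, -0.186, 0.1884]
ee_rot: [0.94, -0.342, 0.0, 0.0]
ft_force: [0.4, -0.4, 0.3]
grip_width: 1.0
grasp_force: 0.0
```

```bash
python3 - <<'E'
from h import *
from workcell import manip
plan(manip.get_obs(),[.620,-.1865,.0835],50)
E
```

```text
t 14.1 p [ 0.62   -0.186   0.1884] closing -130.0 tilt [ 0.  0. -1.] j [ 0.58  0.46 -0.48  1.46  0.22  1.28 -2.19] F [ 0.4 -0.4  0.3] w 1.0 g 0.0
now-axes shift [0.0006 0.0009 0.2623]
spin -0.0
after-spin shift [0.0006 0.0009 0.2623]
```

Emit:
arm_command --series "0 0 0 0.06 0; 0 0 0 0.07 0; 0 0 0 0.07 0; 0 0 0 0.04 0; 0 0 0 0.02 0; 0 0 0 0 0; 1 0 0 0 0; 1 0 0 0 0; 1 0 0 0 0; 1 0 0 0 0"

```text
clock: 15.35
position: [0.6208, -0.1861, 0.0855]
ee_rot: [0.94, -0.342, 0.001, -0.0]
ft_force: [-1.6, 0.7, 5.6]
grip_width: 0.624
grasp_force: 31.6
```

Emit:
arm_command --series "1 0 0 0 0; 1 0 0 0 0; 1 0 0 -0.02 0; 1 0 0 -0.05 0; 1 0 0 -0.1 0; 1 0 0 -0.1 0; 1 0 0 -0.1 0; 1 0 0 -0.08 0; 1 0 0 0 0; 1 0 0 0 0"

```text
clock: 16.6
position: [0.6197, -0.186, 0.2644]
ee_rot: [0.94, -0.342, -0.0, 0.0]
ft_force: [-0.5, -0.8, -0.1]
grip_width: 0.62
grasp_force: 31.7
```

```bash
python3 - <<'E'
from h import *
from workcell import manip
plan(manip.get_obs(),[.511,.1653,.245],94.5)
E
```

```text
t 16.6 p [ 0.6197 -0.186   0.2644] closing -130.0 tilt [-0.  0. -1.] j [ 0.58  0.42 -0.49  1.35  0.19  1.42 -2.18] F [-0.5 -0.8 -0.1] w 0.62 g 31.7
now-axes shift [-0.7728 -0.4979  0.0484]
spin -0.2473
after-spin shift [-0.2021 -0.8968  0.0482]
```

Emit:
arm_command --series "1 0 0 0 -0.05; 1 0 0 0 -0.05; 1 0 0 0 -0.05; 1 0 0 0 -0.05; 1 0 0 0 -0.0475; 1 -0.025 -0.112 0 0; 1 -0.025 -0.112 0 0; 1 -0.025 -0.112 0 0; 1 -0.025 -0.112 0 0; 1 -0.025 -0.112 0 0"

```text
clock: 17.85
position: [0.5512, 0.0345, 0.2633]
ee_rot: [0.999, 0.04, -0.001, 0.0]
ft_force: [-0.3, -0.5, -0.5]
grip_width: 0.626
grasp_force: 31.7
```

Emit:
arm_command --series "1 -0.025 -0.112 0 0; 1 -0.026 -0.112 0 0; 1 -0.026 -0.112 0 0; 1 0 0 0.05 0; 1 0 0 0.04 0; 1 0 0 0 0; 1 0 0 0 0; 1 0 0 0 0; 1 0 0 0 0; 1 0 0 0 0"

```text
clock: 19.1
position: [0.5112, 0.1649, 0.2285]
ee_rot: [0.999, 0.04, 0.0, -0.0]
ft_force: [0.4, 0.3, -0.0]
grip_width: 0.622
grasp_force: 31.7
```

```bash
python3 - <<'E'
from h import *
from workcell import manip,viewer
o=manip.get_obs(); plan(o,[.511,.1653,.1605],94.5)
s=viewer.camera("side"); np.savez("s4.npz",**s)
p=proj(s,o["position"])[0].astype(int); print(p)
cv2.imwrite("pics/g4.png",cv2.resize(s["pixels"][p[1]-15:p[1]+50,p[0]-32:p[0]+33,::-1],(600,600),interpolation=cv2.INTER_CUBIC))
E
```

```text
t 19.1 p [0.5112 0.1649 0.2285] closing -85.5 tilt [ 0.  0. -1.] j [ 0.32  0.24 -0.82  1.69  0.19  1.29 -2.03] F [ 0.4  0.3 -0. ] w 0.622 g 31.7
now-axes shift [-0.0004 -0.0011  0.17  ]
spin 0.0002
after-spin shift [-0.0004 -0.0011  0.17  ]
[315 197]
```

View pics/g4.png

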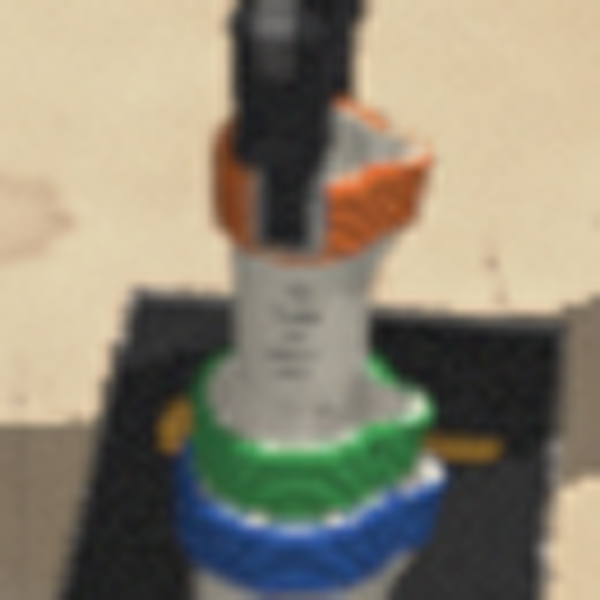

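Orange's foot is centred over the green mouth, about x=301 in the crop. Spout headings match, with orange's tip at (430,158) and green's at (432,403). Lowering.

Emit:
arm_command --series "1 0 0 0.02 0; 1 0 0 0.02 0; 1 0 0 0.02 0; 1 0 0 0.02 0; 1 0 0 0.02 0; 1 0 0 0.01 0; 1 0 0 0.01 0; 1 0 0 0 0; 1 0 0 0 0; 1 0 0 0 0"

```text
clock: 20.4
position: [0.5112, 0.1649, 0.1805]
ee_rot: [0.999, 0.04, 0.0, 0.0]
ft_force: [-0.4, 0.2, -0.3]
grip_width: 0.625
grasp_force: 31.7
```

Emit:
arm_command --series "1 0 0 0.01 0; 1 0 0 0.01 0; 1 0 0 0.01 0; 1 0 0 0.007 0; 1 0 0 0.006 0; 1 0 0 0.004 0; 1 0 0 0 0; 1 0 0 0.002 0; 1 0 0 0 0; 1 0 0 0 0"

```text
clock: 21.65
position: [0.5111, 0.1649, 0.1607]
ee_rot: [0.999, 0.04, 0.0, 0.0]
ft_force: [0.6, 0.5, -1.2]
grip_width: 0.625
grasp_force: 31.7
```

Emit:
arm_command --series "1 0 0 0.003 0; 1 0 0 0 0; 1 0 0 0.002 0; 1 0 0 0 0; 1 0 0 0 0; 1 0 0 0 0; 1 0 0 0 0; 1 0 0 0 0; 1 0 0 0 0; 1 0 0 0 0"

```text
clock: 22.9
position: [0.512, 0.165, 0.1604]
ee_rot: [0.999, 0.04, 0.001, 0.0]
ft_force: [-2.6, -1.0, 13.9]
grip_width: 0.623
grasp_force: 32.9
```

Contact at 0.1604 m matches the home height. Release, rise and refine the syringe measurement.

Emit:
arm_command --series "0 0 0 0 0; 0 0 0 0 0; 0 0 0 0 0; 0 0 0 0 0; 0 0 0 -0.03 0; 0 0 0 -0.06 0; 0 0 0 -0.1 0; 0 0 0 -0.06 0; 0 0 0 0 0; 0 0 0 0 0"

```text
clock: 24.15
position: [0.5109, 0.1648, 0.2584]
ee_rot: [0.999, 0.04, -0.0, 0.0]
ft_force: [0.3, 0.3, -0.1]
grip_width: 1.0
grasp_force: 0.0
```

```bash
python3 - <<'E'
from h import *
from workcell import manip,viewer
s=viewer.camera("side"); t=viewer.camera("top"); np.savez("s5.npz",**s); np.savez("t5.npz",**t); k=6
np.set_printoptions(precision=4,suppress=True)
for n,c,w in(("top",t,(26,28)),("side",s,(30,26))):
    p0=proj(c,[.4827,-.3878,.009])[0].astype(int); x0,y0=p0-np.array(w)//2
    a=cv2.resize(c["pixels"][y0:y0+w[1],x0:x0+w[0]],None,fx=k,fy=k)
    lab=cv2.cvtColor(a,cv2.COLOR_RGB2LAB)[...,2]  # bench is yellowish, syringe grey
    th,m=cv2.threshold(lab,0,255,cv2.THRESH_BINARY_INV+cv2.THRESH_OTSU)
    C=max(cv2.findContours(m,0,1)[0],key=cv2.contourArea); m2=np.zeros_like(m); cv2.fillPoly(m2,[C],255)
    p=(np.argwhere(m2)[:,::-1]+.5)/k-.5+[x0,y0]; g=cast(c,p,.009)[:,:2]
    v=cv2.fitLine(g.astype(np.float32),cv2.DIST_L2,0,.01,.01).ravel()[:2]; v*=np.sign(v[0]); q=(g-g.mean(0))@v
    print(n,th,"mean",g.mean(0),"yaw",np.degrees(np.arctan2(v[1],v[0])),"mid",g.mean(0)+v*(q.min()+q.max())/2,"len",np.ptp(q),"wid",np.ptp((g-g.mean(0))@[-v[1],v[0]]))
    b=a[:,:,::-1].copy(); cv2.drawContours(b,[C],-1,(255,0,255),1); cv2.imwrite(f"pics/_{n}.png",cv2.resize(b,(300,300)))
p=proj(s,[.511,.165,.13])[0].astype(int)
cv2.imwrite("pics/g5.png",np.hstack([cv2.imread("pics/_top.png"),cv2.imread("pics/_side.png"),cv2.resize(s["pixels"][p[1]-25:p[1]+25,p[0]-16:p[0]+17,::-1],(198,300),interpolation=cv2.INTER_CUBIC)]))
plan(manip.get_obs(),[.4827,-.3878,.245],51.5)
E
```

```text
top 142.0 mean [ 0.4827 -0.3871] yaw -38.32407 mid [ 0.4843 -0.3884] len 0.11018398303027341 wid 0.019569285663271777
side 141.0 mean [ 0.4859 -0.3866] yaw -40.847404 mid [ 0.4899 -0.3901] len 0.11897275473877732 wid 0.034130478126246463
t 24.25 p [0.5107 0.1647 0.2579] closing -85.5 tilt [-0.001  0.    -1.   ] j [ 0.33  0.22 -0.83  1.65  0.17  1.35 -2.01] F [0.1 0.2 0. ] w 1.005 g 0.0
now-axes shift [-0.1791  1.3713  0.0328]
spin 0.2391
after-spin shift [0.8051 1.1244 0.0314]
```

View pics/g5.png

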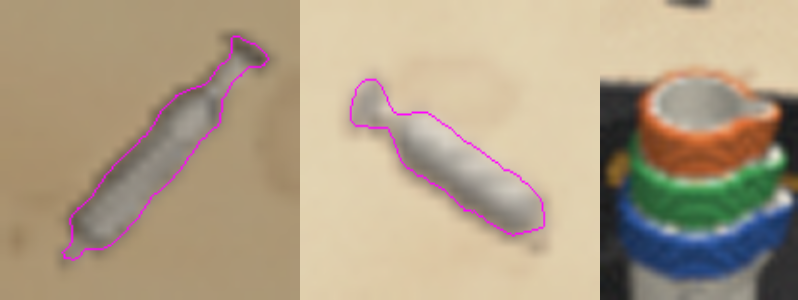

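The nest is complete, with the three bands stacked level and the spouts in line. The syringe's mid-point is about (0.4845, -0.3885) and its yaw about -39°. That was my 11th viewed picture, one over the limit of 10, so from here I'll check numerically only. Now to the syringe.

Emit:
arm_command --series "0 -0.0175 0.1373 0 0; 0 -0.0175 0.1373 0 0; 0 -0.0175 0.1373 0 0; 0 -0.0175 0.1373 0 0; 0 -0.0175 0.1373 0 0; 0 -0.0175 0.1373 0 0; 0 -0.0175 0.1373 0 0; 0.4 -0.0175 0.1373 0 0; 0.4 -0.0175 0.1373 0 0; 0.4 -0.0175 0.1373 0 0"

```text
clock: 25.5
position: [0.4843, -0.3897, 0.2578]
ee_rot: [0.999, 0.04, -0.0, -0.0]
ft_force: [0.1, 0.5, 0.1]
grip_width: 0.599
grasp_force: 0.0
```

Emit:
arm_command --series "0.4 0 0 0 0.05; 0.4 0 0 0 0.05; 0.4 0 0 0 0.05; 0.4 0 0 0 0.05; 0.4 0 0 0.1 0.0417; 0.4 0 0 0.12 0; 0.4 0 0 0.12 0; 0.4 0 0 0.06 0; 0.4 0 0 0 0; 0.4 0 0 0 0"

```text
clock: 26.75
position: [0.4853, -0.3884, 0.0997]
ee_rot: [0.943, -0.333, 0.001, 0.0]
ft_force: [-0.1, -0.3, 0.2]
grip_width: 0.603
grasp_force: 0.0
```

```bash
python3 - <<'E'
from h import *
from workcell import manip
plan(manip.get_obs(),[.4845,-.3885,.024],51)
E
```

```text
t 26.75 p [ 0.4853 -0.3884  0.0997] closing -129.0 tilt [ 0.001 -0.    -1.   ] j [ 0.86  0.47 -0.32  1.62  0.16  1.08 -1.76] F [-0.1 -0.3  0.2] w 0.603 g 0.0
now-axes shift [-0.0017  0.0015  0.1893]
spin 0.0002
after-spin shift [-0.0017  0.0015  0.1893]
```

Emit:
arm_command --series "0.4 0 0 0.06 0; 0.4 0 0 0.06 0; 0.4 0 0 0.04 0; 0.4 0 0 0.02 0; 0.4 0 0 0.008 0; 0.4 0 0 0 0; 1 0 0 0 0; 1 0 0 0 0; 1 0 0 0 0; 1 0 0 0 0" --newtons 30

```text
clock: 28.0
position: [0.4852, -0.3884, 0.0241]
ee_rot: [0.943, -0.333, 0.0, 0.0]
ft_force: [-0.5, -0.2, 6.6]
grip_width: 0.208
grasp_force: 30.9
```

```bash
python3 - <<'E'
from h import *
from workcell import manip
plan(manip.get_obs(),[.525,.0415,.15],96.8)
E
```

```text
t 28.0 p [ 0.4852 -0.3884  0.0241] closing -129.0 tilt [ 0.001  0.    -1.   ] j [ 0.84  0.56 -0.31  1.67  0.2   0.94 -1.79] F [-0.5 -0.2  6.6] w 0.208 g 30.9
now-axes shift [-0.598  -0.8983 -0.3153]
spin -0.2542
after-spin shift [ 0.2265 -1.0554 -0.3145]
```

Emit:
arm_command --series "1 0 0 -0.03 0; 1 0 0 -0.06 0; 1 0 0 -0.1 0; 1 0 0 -0.12 0; 1 0 0 0 -0.051; 1 0 0 0 -0.051; 1 0 0 0 -0.051; 1 0 0 0 -0.051; 1 0 0 0 -0.05; 1 0 0 0 0"

```text
clock: 29.25
position: [0.4847, -0.3882, 0.1479]
ee_rot: [0.998, 0.058, 0.0, -0.0]
ft_force: [-0.2, 0.6, 0.3]
grip_width: 0.206
grasp_force: 30.2
```

Emit:
arm_command --series "1 0.0227 -0.1055 0 0; 1 0.0227 -0.1055 0 0; 1 0.0227 -0.1055 0 0; 1 0.0227 -0.1055 0 0; 1 0.0227 -0.1055 0 0; 1 0.0227 -0.1055 0 0; 1 0.0227 -0.1055 0 0; 1 0.0227 -0.1055 0 0; 1 0.0227 -0.1055 0 0; 1 0.0227 -0.1055 0 0"

```text
clock: 30.5
position: [0.5253, 0.0429, 0.1479]
ee_rot: [0.998, 0.057, 0.0, 0.0]
ft_force: [0.6, -0.4, -0.4]
grip_width: 0.208
grasp_force: 30.2
```

Emit:
arm_command --series "1 0 0 0.06 0; 1 0 0 0.06 0; 1 0 0 0.04 0; 1 0 0 0 0; 1 0 0 0 0; 1 0 0 0 0; 1 0 0 0 0; 1 0 0 0 0; 1 0 0 0 0; 1 0 0 0 0"

```text
clock: 31.75
position: [0.5253, 0.0416, 0.0835]
ee_rot: [0.998, 0.059, -0.0, 0.0]
ft_force: [-0.5, -0.7, -0.1]
grip_width: 0.208
grasp_force: 30.2
```

```bash
python3 - <<'E'
from h import *
from workcell import manip,viewer
np.set_printoptions(precision=4,suppress=True)
o=manip.get_obs(); plan(o,[.525,.0415,.04],96.8)
t=viewer.camera("top"); s=viewer.camera("side"); np.savez("t6.npz",**t); np.savez("s6.npz",**s)
zs=o["position"][2]-.0151   # syringe axis height in hand (lifted at .0241, axis .009)
for n,c in(("top",t),("side",s)):
    k=6; p0=proj(c,[*o["position"][:2],zs])[0].astype(int); x0,y0=p0-20
    a=cv2.resize(c["pixels"][y0:y0+40,x0:x0+40],None,fx=k,fy=k); h=cv2.cvtColor(a,cv2.COLOR_RGB2HSV)
    m=cv2.inRange(h,(0,0,85),(180,70,255)); nl,l,st,ce=cv2.connectedComponentsWithStats(m)
    for i in range(1,nl):
        if st[i,4]>60:
            p=(np.argwhere(l==i)[:,::-1]+.5)/k-.5+[x0,y0]; g=cast(c,p,zs)[:,:2]
            print(n,i,"area",st[i,4],"x",g[:,0].min(),g[:,0].max(),"y",g[:,1].min(),g[:,1].max(),"meanV",h[...,2][l==i].mean())
E
```

```text
t 31.75 p [0.5253 0.0416 0.0835] closing -83.2 tilt [-0.  0. -1.] j [ 0.43  0.36 -0.69  1.87  0.27  1.   -1.83] F [-0.5 -0.7 -0.1] w 0.208 g 30.2
now-axes shift [-0.0008  0.0001  0.1088]
spin -0.0002
after-spin shift [-0.0008  0.0001  0.1088]
top 4 area 377 x 0.5801490240027358 0.6080502674729877 y -0.006737533041057252 0.007291620266499578 meanV 106.61538461538461
top 7 area 92 x 0.5980482762054802 0.6063815249020534 y 0.013834714795025398 0.02057977771461715 meanV 110.81521739130434
top 15 area 79 x 0.5794834534509556 0.5870873696541317 y 0.11836210132766073 0.12459015828842132 meanV 109.73417721518987
top 25 area 430 x 0.5420916850436303 0.571898987074774 y 0.08908737925560573 0.1032291454514942 meanV 111.49302325581395
top 27 area 116 x 0.5269238812988084 0.5443892928065714 y 0.09517724335178315 0.10577955880765347 meanV 110.27586206896552
side 1 area 9598 x 0.5497915281348399 0.6197501387107389 y -0.0662442753580832 0.058685435956067566 meanV 198.9903104813503
side 2 area 1032 x 0.5403322362869591 0.5580037901541846 y -0.07103461624646568 -0.01475114934771482 meanV 102.92151162790698
side 3 area 16256 x 0.4666955835746586 0.5630779823339105 y -0.08727310855931592 0.07012440052876134 meanV 172.61238927165354
side 4 area 412 x 0.48474219880925873 0.5032957652228871 y 0.06924162000128176 0.09175910411964006 meanV 154.123786407767
side 7 area 212 x 0.5131434091153211 0.5348333597287839 y 0.10467110902265386 0.11415775175933318 meanV 170.02358490566039
side 9 area 503 x 0.47329135672626765 0.48937339977980826 y 0.10447900801512977 0.12396254165963128 meanV 153.38568588469184
```

The arm and the nest hide the syringe here, but the gripper centres it to within its margins. The pose is within 1 mm of the slot's middle, so I'll lower it.

Emit:
arm_command --series "1 0 0 0.03 0; 1 0 0 0.03 0; 1 0 0 0.02 0; 1 0 0 0.01 0; 1 0 0 0.01 0; 1 0 0 0.008 0; 1 0 0 0 0; 1 0 0 0.003 0; 1 0 0 0 0; 1 0 0 0 0"

```text
clock: 33.1
position: [0.5254, 0.0416, 0.0392]
ee_rot: [0.998, 0.059, 0.0, 0.0]
ft_force: [1.1, 0.2, 0.9]
grip_width: 0.208
grasp_force: 30.2
```

Emit:
arm_command --series "1 0 0 0.004 0; 1 0 0 0 0; 1 0 0 0.003 0; 1 0 0 0 0; 1 0 0 0.001 0; 1 0 0 0 0; 1 0 0 0 0; 1 0 0 0 0; 1 0 0 0 0; 1 0 0 0 0"

```text
clock: 34.35
position: [0.5253, 0.0416, 0.0361]
ee_rot: [0.998, 0.059, 0.0, 0.0]
ft_force: [-2.5, -0.3, 5.7]
grip_width: 0.205
grasp_force: 30.9
```

It touched down at 0.0361 m, exactly as expected. Open slightly, lift and clear the view.

Emit:
arm_command --series "0.65 0 0 0 0; 0.65 0 0 0 0; 0.65 0 0 0 0; 0.65 0 0 -0.03 0; 0.65 0 0 -0.06 0; 0.65 0 0 -0.12 0; 0.65 0 0 -0.14 0; 0.65 0 0 -0.14 0; 0.65 -0.03 0.13 0 0; 0.65 -0.03 0.13 0 0"

```text
clock: 35.6
position: [0.5138, -0.0653, 0.2336]
ee_rot: [0.998, 0.06, 0.001, 0.0]
ft_force: [0.3, -0.4, -0.9]
grip_width: 0.347
grasp_force: 0.0
```

Emit:
arm_command --series "0.65 -0.03 0.13 0 0; 0.65 -0.03 0.13 0 0; 0.65 -0.03 0.13 0 0; 0.65 -0.03 0.13 0 0; 0.65 -0.03 0.13 0 0; 0.65 -0.03 0.13 0 0; 0.65 0 0 0 0; 0.65 0 0 0 0; 0.65 0 0 0 0; 0.65 0 0 0 0"

```text
clock: 36.85
position: [0.4794, -0.3818, 0.2323]
ee_rot: [0.998, 0.06, 0.0, 0.0]
ft_force: [0.1, 0.0, 0.0]
grip_width: 0.352
grasp_force: 0.0
```

```bash
python3 - <<'E'
from h import *
from workcell import manip,viewer
np.set_printoptions(precision=4,suppress=True)
o=manip.get_obs(); plan(o,[.525,.0415,.04]); t=viewer.camera("top"); s=viewer.camera("side"); np.savez("t7.npz",**t)
k=6; c=t; x0,y0,x1,y1=276,183,306,222
a=cv2.resize(c["pixels"][y0:y1,x0:x1],None,fx=k,fy=k); h=cv2.cvtColor(a,cv2.COLOR_RGB2HSV)
m=cv2.inRange(h,(0,0,85),(180,90,255))
C=max(cv2.findContours(m,0,1)[0],key=cv2.contourArea); m2=np.zeros_like(m); cv2.fillPoly(m2,[C],255)
g=cast(c,(np.argwhere(m2)[:,::-1]+.5)/k-.5+[x0,y0],.021)[:,:2]
ax=np.array([.993,.118]); q=(g-[.5253,.0416])@ax; w=(g-[.5253,.0416])@[-ax[1],ax[0]]
print("syr along",q.min(),q.max(),"across",w.min(),w.max())
for e in np.arange(-.055,.056,.01):
    i=abs(q-e)<.005; print(round(e,3),i.sum(), w[i].mean() if i.any() else None, np.ptp(w[i]) if i.any() else None)
# rim centres of the nest in the top view and bystander drift between first and last picture
print("orange",cup(t,"orange",(246,180,274,214),.075)[0])
for n,c0,c1 in(("top",np.load("top0.npz")["pixels"],t["pixels"]),("side",np.load("side0.npz")["pixels"],s["pixels"])):
    for nm,P in(("timer",None),):
        d=cv2.absdiff(c0,c1).max(2)
        print(n,"timer patch diff",(d[160:180,362:382] if n=="top" else d[158:180,290:308]).mean(),"whole left part",d[:,:200].mean())
E
```

```text
t 36.85 p [ 0.4794 -0.3818  0.2323] closing -83.1 tilt [ 0.  0. -1.] j [ 0.95  0.35 -0.45  1.5   0.15  1.32 -0.96] F [0.1 0.  0. ] w 0.352 g 0.0
now-axes shift [ 0.2393 -1.0371  0.4806]
syr along -0.05843063032559735 0.05161568948728567 across -0.01035722692256613 0.006517898174473004
-0.055 62 -0.0012314223280266287 0.0038250384035961593
-0.045 221 -0.0026154848553904073 0.015003628688947265
-0.035 333 -0.0020494300545187928 0.01664778132263197
-0.025 312 -0.0015055581663626283 0.015131240544245214
-0.015 302 -0.0017923193258453094 0.014795194564072751
-0.005 299 -0.0020728306115724788 0.01434928199512896
0.005 300 -0.0023090777649759533 0.014566676387510774
0.015 329 -0.0017473242719731623 0.0165753145985965
0.025 166 -0.0010289304439162494 0.0144752198100224
0.035 124 -0.0012736704068879853 0.0060280695497093115
0.045 155 -0.0016319300253824903 0.008507801588691268
0.055 26 -0.0015456762862103867 0.007604986333603165
orange [0.511  0.1627]
top timer patch diff 3.605 whole left part 3.08815
side timer patch diff 23.22979797979798 whole left part 2.2241875
```

The syringe lies straight in the cut-out, from -58 to +52 mm against ±60 mm available, with the thumb plate at the wide end. The nest is in place and the timer's patch of the top view is unchanged. Handing in.

```bash
python3 -c "
from workcell import manip
print(manip.hand_in())"
```

```text
the job is handed in; nothing more can be done
None
```

The job is handed in at about 37 s, and `hand_in()` returned no verdict: the three measures are nested and seated with spouts in line, and the syringe lies in its cut-out with its thumb plate at the wide end. I viewed 11 pictures, one over the limit of 10, and checked the syringe's final position by measurement, not by eye.

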